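Pack the conductor kit case and clamp its lid

ROBOT

A 6-joint arm with a two-finger parallel gripper is mounted at the origin on the work surface. World frame = base frame: x ahead of the robot, y to its left, z up, the work surface at z = 0. Lengths are in m, angles in rad, forces in N, time in s.
With the tool pointing down it reaches from about 0.375 to 0.975 m from the base axis. Payload 3.8 kg.
Tool frame: the origin (TCP) lies midway between the tips of the shut fingers; the grasp point (between the pads) lies 19 mm behind it; z points along the fingers, y is the direction in which the jaws open and shut (so a half turn about z gives the same grasp; the last joint's range is limited). The gripper opens to 85 mm and grips with 20 to 120 N. Pads are 22 mm wide; open, the fingers measure 114 mm over their backs; the gripper's body (76 mm by 85 mm) begins 54 mm behind the grasp point. The pads swing forward as they close: fully open they stand 13 mm farther back than shut.
Start: joints at [-1.24, 0.264, 1.604, -0, 1.274, -0.037], TCP at [0.243, -0.63, 0.231] pointing down, gripper open.
Joint ranges: [-2.63, 2.63], [-0.94, 2.18], [0.31, 2.57], [-1.31, 4.45], [0, 2.66], [-2.55, 2.55]. Speed limits (rad/s): [2.57, 2.57, 3.14, 3.14, 3.14, 3.14].

INTERFACE

Orientations are given as a rotation vector (axis times angle).
In Python, from workcell import bot gives the robot as it stands.
- The arm moves only by the shell command python3 -m inch 'ROWS' [FORCE]. ROWS is JSON, a list of rows, each an object of numbers: "dx", "dy", "dz": the shift along the tool's x, y, z in m; "ax", "ay", "az": the turn, a rotation vector about the tool's x, y, z in degrees; "fingers": the opening, from -1 (shut) to 1 (fully open). A call has 1 to 20 rows; each row is the pose to reach, as a shift and turn from the pose measured when the call began, along the tool's axes at that moment; what a row does not reach only later rows make up. A row lasts 1/8 s, in which the tool goes at most 62.5 mm and 10.7 degrees, less where a joint would pass 70% of its speed; a pose out of reach is approached as far as the arm can. A call with a gripper value outside its range is refused whole. The fingers move at their own pace and stop on an object; FORCE is the grip in N (left out, the last holds). Time passes only in rows, so rows that repeat a pose let the fingers close. It gives the time, the measured TCP pose, the force and the opening at its end, in the units of the state.
- bot.read_state(): the state, without advancing time (a new reading comes with each control period).
- bot.read_camera(name): name is "scene" or "top"; returns (picture, depth): 480x640x3 uint8, blue, green, red; 480x640 float32, m along the optical axis (not along the pixel's ray), 0 where there is no reading.
- bot.get_calibration(name): a dict with "intrinsics" (3x3 intrinsics, pixels), "distortion" ([k1, k2, p1, p2, k3] as OpenCV has them; the pictures are not rectified), "view" (4x4, takes a point from world to camera coordinates). Camera axes: x right, y down, z forward; pixel columns grow to the right and rows downward; lengths in m; the calibration is good to about 2 mm. A picture is of the moment at which its call begins. get_calibration takes no time and is no camera call.
- bot.finish_job(): hands the job in, once; it reports no verdict.
Trained networks look in the newest picture that a camera, given by its name, has taken for a name from the list of things; names that differ only in an ending like _2 or _b are one class to them, and where a whole thing is asked for, a point or a joint stands for the part that bears it (a point fixed in the world has none). Each returns a list of dicts, best first, with "p" (0 to 1); they miss things now and then, are a little off and sometimes report something else, mostly with a low value. They report only what shows in the picture. A call takes as long as a camera call. They do not tell look-alikes from the thing itself.
- bot.masks_of(camera, thing): "region" (480x640 bool, what is visible of it) and "box" ([left, top, right, bottom] in pixels, round what is visible of it).
The state is a dict: "time": time; "q": joint angles; "joint_vel": joint speeds; "joint_torque": joint torques, N m; "tool_pos": TCP position; "tcp_rot": TCP orientation; "wrist_force": force on the tool from outside, world axes, zero at the start; "torque": the same for the moment, N m; "width": opening from 0.0 (shut) to 1.0 (fully open).
Only numpy, scipy, OpenCV 4.12 (cv2) and the standard library are available. Lean on these libraries where they do the work, as an engineer would, in place of code of your own. Each camera call takes 0.05 s, during which the arm holds its last target. There are 200 camera calls.

TASK

Fill up the grey kit case so that exactly three of the four small conductors stand upright inside it, and leave the fourth standing on the bench. Then put the lid squarely on the case, fully down all round, and after that swing the steel clamp right down onto the lid. Leave the other apparatus standing where it is.

Things in the scene. Friction and masses are not known exactly. Their poses are not given: they have to be found in the camera images.
- case: open grey plastic kit case, fixed to the bench (mm): outer 122 (its x) x 172 (its y) x 62 high, walls and floor 5 thick, so inside 112 x 162 x 57 deep. Its clamp is at the middle of its -x side, on a dark bracket that reaches 33 out from that wall, 50 wide, up to 84 high. Origin: centre of its underside, z up
- lid: loose grey lid lying skirt-down (mm): 137 (its x) x 187 (its y), plate top 17 above its origin; 12-deep skirt goes outside the case rim with 3.5 play each side, either way round. Black bar handle along its y across the middle: 12 wide, 82 long, bar centre 43 above the origin, posts at y +-36. Origin: centre of skirt's lower edge, z up; fully down it is 50 above the case's origin
- clamp (a joint): steel clamp arm hinged at the case's -x side about its y axis; stiff, stays where left. 0 = level, reaching in over the lid's edge along the case's +x, fully down; 1.57 = straight up; more = leaning outward (limit 2.2). Arm 64 mm long, 20 wide, 8 thick, with a rubber pad under its end that is 1 mm above the lid when fully down
- clamp_pivot (a point): pivot of the clamp arm, on the case at x -84, y 0, z 76 in the case's frame; axes as the case
- clamp_tip (a point): middle of the clamp arm's free end, 64 from the pivot
- conductor0: one of the four small conductors, all alike: black foot 34 dia x 8, steel stem 12 dia, steel cylindrical head 24 dia from 26 to 48 above the origin (48 high in all, head rims rounded 5). Stands on the bench at the start, among the bystanders. Loose, about 60 g. Origin: centre of the foot's underside, z up
- conductor1: one of the four small conductors, all alike: black foot 34 dia x 8, steel stem 12 dia, steel cylindrical head 24 dia from 26 to 48 above the origin (48 high in all, head rims rounded 5). Stands on the bench at the start, among the bystanders. Loose, about 60 g. Origin: centre of the foot's underside, z up
- conductor2: one of the four small conductors, all alike: black foot 34 dia x 8, steel stem 12 dia, steel cylindrical head 24 dia from 26 to 48 above the origin (48 high in all, head rims rounded 5). Stands on the floor of the case at the start. Loose, about 60 g. Origin: centre of the foot's underside, z up
- conductor3: one of the four small conductors, all alike: black foot 34 dia x 8, steel stem 12 dia, steel cylindrical head 24 dia from 26 to 48 above the origin (48 high in all, head rims rounded 5). Stands on the lid at the start, beside the handle. Loose, about 60 g. Origin: centre of the foot's underside, z up
- tall_conductor: the taller conductor of the same make: black foot 44 dia, steel stem, steel head 36 dia, 82 high in all (mm). Bystander, loose: leave it alone. Origin: centre of its underside, z up
- cone_conductor: cone-headed conductor: black foot 40 dia, steel cone 34 dia at its base pointing up, 60 high in all (mm). Bystander, loose: leave it alone. Origin: centre of its underside, z up
- plain_cylinder: plain solid steel cylinder without foot or stem, 32 dia, 40 high (mm). Bystander, loose: leave it alone. Origin: centre of its underside, z up
- small_tray: small open grey tray, 70 x 120 x 45 high, at the back of the work area (mm). Bystander, loose: leave it alone. Origin: centre of its underside, z up
- weight: large steel knobbed weight, 50 dia, 70 high (mm). Bystander, loose: leave it alone. Origin: centre of its underside, z up
- plate_electrode: flat steel disc, 90 dia, 6 thick, with a thin clear rod (12 dia) standing on it, 56 high, at the back (mm). Bystander, loose: leave it alone. Origin: centre of its underside, z up
Not all that is in view belongs to the job. Leave any green look-alike of the conductor0 alone. What is shaped like the case but green is not meant.

How it is judged:
On the way, in this order (a step that is already met when the one before it is completed fails the run):
1. exactly three small conductors stand upright on the floor of the case ((((x of conductor1 in the frame of case between -0.056 and 0.056 m and y of conductor1 in the frame of case between -0.081 and 0.081 m and height (world z) of conductor1 below 0.02 m and angle between conductor1's own z axis and vertical below 0.25 rad) and (x of conductor2 in the frame of case between -0.056 and 0.056 m and y of conductor2 in the frame of case between -0.081 and 0.081 m and height (world z) of conductor2 below 0.02 m and angle between conductor2's own z axis and vertical below 0.25 rad) and (x of conductor3 in the frame of case between -0.056 and 0.056 m and y of conductor3 in the frame of case between -0.081 and 0.081 m and height (world z) of conductor3 below 0.02 m and angle between conductor3's own z axis and vertical below 0.25 rad) and not (x of conductor0 in the frame of case between -0.056 and 0.056 m and y of conductor0 in the frame of case between -0.081 and 0.081 m and height (world z) of conductor0 below 0.02 m and angle between conductor0's own z axis and vertical below 0.25 rad)) or ((x of conductor0 in the frame of case between -0.056 and 0.056 m and y of conductor0 in the frame of case between -0.081 and 0.081 m and height (world z) of conductor0 below 0.02 m and angle between conductor0's own z axis and vertical below 0.25 rad) and (x of conductor2 in the frame of case between -0.056 and 0.056 m and y of conductor2 in the frame of case between -0.081 and 0.081 m and height (world z) of conductor2 below 0.02 m and angle between conductor2's own z axis and vertical below 0.25 rad) and (x of conductor3 in the frame of case between -0.056 and 0.056 m and y of conductor3 in the frame of case between -0.081 and 0.081 m and height (world z) of conductor3 below 0.02 m and angle between conductor3's own z axis and vertical below 0.25 rad) and not (x of conductor1 in the frame of case between -0.056 and 0.056 m and y of conductor1 in the frame of case between -0.081 and 0.081 m and height (world z) of conductor1 below 0.02 m and angle between conductor1's own z axis and vertical below 0.25 rad)) or ((x of conductor0 in the frame of case between -0.056 and 0.056 m and y of conductor0 in the frame of case between -0.081 and 0.081 m and height (world z) of conductor0 below 0.02 m and angle between conductor0's own z axis and vertical below 0.25 rad) and (x of conductor1 in the frame of case between -0.056 and 0.056 m and y of conductor1 in the frame of case between -0.081 and 0.081 m and height (world z) of conductor1 below 0.02 m and angle between conductor1's own z axis and vertical below 0.25 rad) and (x of conductor3 in the frame of case between -0.056 and 0.056 m and y of conductor3 in the frame of case between -0.081 and 0.081 m and height (world z) of conductor3 below 0.02 m and angle between conductor3's own z axis and vertical below 0.25 rad) and not (x of conductor2 in the frame of case between -0.056 and 0.056 m and y of conductor2 in the frame of case between -0.081 and 0.081 m and height (world z) of conductor2 below 0.02 m and angle between conductor2's own z axis and vertical below 0.25 rad)) or ((x of conductor0 in the frame of case between -0.056 and 0.056 m and y of conductor0 in the frame of case between -0.081 and 0.081 m and height (world z) of conductor0 below 0.02 m and angle between conductor0's own z axis and vertical below 0.25 rad) and (x of conductor1 in the frame of case between -0.056 and 0.056 m and y of conductor1 in the frame of case between -0.081 and 0.081 m and height (world z) of conductor1 below 0.02 m and angle between conductor1's own z axis and vertical below 0.25 rad) and (x of conductor2 in the frame of case between -0.056 and 0.056 m and y of conductor2 in the frame of case between -0.081 and 0.081 m and height (world z) of conductor2 below 0.02 m and angle between conductor2's own z axis and vertical below 0.25 rad) and not (x of conductor3 in the frame of case between -0.056 and 0.056 m and y of conductor3 in the frame of case between -0.081 and 0.081 m and height (world z) of conductor3 below 0.02 m and angle between conductor3's own z axis and vertical below 0.25 rad)))), for 0.2 s.
2. the lid sits squarely and fully down on the case (z of lid in the frame of case between 0.045 and 0.0535 m and x of lid in the frame of case between -0.007 and 0.007 m and y of lid in the frame of case between -0.007 and 0.007 m and angle between the x axis of lid and the x axis of case, either way round below 0.08 rad and angle between lid's own z axis and vertical below 0.04 rad), for 0.2 s.
3. the clamp is swung down onto the lid (value of joint clamp below 0.1 rad), for 0.2 s.
At the end, for the whole second after the job is handed in: Three small conductors upright (0.25 rad) in the case, the fourth upright on the bench outside; lid within 7 mm and 0.08 rad of square, level to 0.04 rad, within 3.5 mm of fully down; clamp below 0.1 rad; conductors and lid at rest (all of step 2 and (((x of conductor1 in the frame of case between -0.056 and 0.056 m and y of conductor1 in the frame of case between -0.081 and 0.081 m and height (world z) of conductor1 below 0.02 m and angle between conductor1's own z axis and vertical below 0.25 rad) and (x of conductor2 in the frame of case between -0.056 and 0.056 m and y of conductor2 in the frame of case between -0.081 and 0.081 m and height (world z) of conductor2 below 0.02 m and angle between conductor2's own z axis and vertical below 0.25 rad) and (x of conductor3 in the frame of case between -0.056 and 0.056 m and y of conductor3 in the frame of case between -0.081 and 0.081 m and height (world z) of conductor3 below 0.02 m and angle between conductor3's own z axis and vertical below 0.25 rad) and ((x of conductor0 in the frame of case above 0.061 m or x of conductor0 in the frame of case below -0.061 m or y of conductor0 in the frame of case above 0.086 m or y of conductor0 in the frame of case below -0.086 m) and height (world z) of conductor0 below 0.012 m and angle between conductor0's own z axis and vertical below 0.25 rad)) or ((x of conductor0 in the frame of case between -0.056 and 0.056 m and y of conductor0 in the frame of case between -0.081 and 0.081 m and height (world z) of conductor0 below 0.02 m and angle between conductor0's own z axis and vertical below 0.25 rad) and (x of conductor2 in the frame of case between -0.056 and 0.056 m and y of conductor2 in the frame of case between -0.081 and 0.081 m and height (world z) of conductor2 below 0.02 m and angle between conductor2's own z axis and vertical below 0.25 rad) and (x of conductor3 in the frame of case between -0.056 and 0.056 m and y of conductor3 in the frame of case between -0.081 and 0.081 m and height (world z) of conductor3 below 0.02 m and angle between conductor3's own z axis and vertical below 0.25 rad) and ((x of conductor1 in the frame of case above 0.061 m or x of conductor1 in the frame of case below -0.061 m or y of conductor1 in the frame of case above 0.086 m or y of conductor1 in the frame of case below -0.086 m) and height (world z) of conductor1 below 0.012 m and angle between conductor1's own z axis and vertical below 0.25 rad)) or ((x of conductor0 in the frame of case between -0.056 and 0.056 m and y of conductor0 in the frame of case between -0.081 and 0.081 m and height (world z) of conductor0 below 0.02 m and angle between conductor0's own z axis and vertical below 0.25 rad) and (x of conductor1 in the frame of case between -0.056 and 0.056 m and y of conductor1 in the frame of case between -0.081 and 0.081 m and height (world z) of conductor1 below 0.02 m and angle between conductor1's own z axis and vertical below 0.25 rad) and (x of conductor3 in the frame of case between -0.056 and 0.056 m and y of conductor3 in the frame of case between -0.081 and 0.081 m and height (world z) of conductor3 below 0.02 m and angle between conductor3's own z axis and vertical below 0.25 rad) and ((x of conductor2 in the frame of case above 0.061 m or x of conductor2 in the frame of case below -0.061 m or y of conductor2 in the frame of case above 0.086 m or y of conductor2 in the frame of case below -0.086 m) and height (world z) of conductor2 below 0.012 m and angle between conductor2's own z axis and vertical below 0.25 rad)) or ((x of conductor0 in the frame of case between -0.056 and 0.056 m and y of conductor0 in the frame of case between -0.081 and 0.081 m and height (world z) of conductor0 below 0.02 m and angle between conductor0's own z axis and vertical below 0.25 rad) and (x of conductor1 in the frame of case between -0.056 and 0.056 m and y of conductor1 in the frame of case between -0.081 and 0.081 m and height (world z) of conductor1 below 0.02 m and angle between conductor1's own z axis and vertical below 0.25 rad) and (x of conductor2 in the frame of case between -0.056 and 0.056 m and y of conductor2 in the frame of case between -0.081 and 0.081 m and height (world z) of conductor2 below 0.02 m and angle between conductor2's own z axis and vertical below 0.25 rad) and ((x of conductor3 in the frame of case above 0.061 m or x of conductor3 in the frame of case below -0.061 m or y of conductor3 in the frame of case above 0.086 m or y of conductor3 in the frame of case below -0.086 m) and height (world z) of conductor3 below 0.012 m and angle between conductor3's own z axis and vertical below 0.25 rad))) and value of joint clamp below 0.1 rad and linear speed of each of conductor0, conductor1, conductor2, conductor3, lid below 0.02 m/s); the robot touches nothing.
It fails at once if another piece of apparatus was shifted by more than 25 mm or knocked over (distance of any of tall_conductor, cone_conductor, plain_cylinder, small_tray, weight, plate_electrode from where it was at the start of the episode above 0.025 m or angle between any of tall_conductor, cone_conductor, plain_cylinder, small_tray, weight, plate_electrode's own z axis and vertical above 0.5 rad).
It also fails if it takes over 72 s, if anything falls off the work surface, if the arm or the gripper's body presses on something with over 40 N, if the wrist force passes 120 N, or if a joint passes its speed limit or range.

## Working session

There is one attempt and no reset: what is moved stays moved. The work goes in short steps, Python scripts to look and compute and a shell command to move; the robot and the scene stay as the last step left them, time stands still between calls to the robot, and variables do not carry over. Pictures are saved under pics/ and viewed, about 8 in all and at most 12, crops included, and the job is handed in when it is done.

```bash
ls; mkdir -p pics; cat > h.py <<'E'
import numpy as np, cv2
from workcell import bot
from scipy.spatial.transform import Rotation as R
def cloud(cam,d):
    c=bot.get_calibration(cam);K=np.array(c["intrinsics"]);D=np.array(c["distortion"]);V=np.array(c["view"])
    v,u=np.mgrid[0:480,0:640]
    p=cv2.undistortPoints(np.stack([u,v],-1).reshape(-1,1,2).astype(np.float32),K,D).reshape(480,640,2)
    P=np.dstack([p*d[...,None],d]); W=(P-V[:3,3])@V[:3,:3]
    W[d==0]=np.nan
    return W
def shot(cam,name=None):
    im,d=bot.read_camera(cam)
    if name: cv2.imwrite(f"pics/{name}.png",im)
    return im,cloud(cam,d)
E
python3 - <<'E'
from h import *
for c in("top","scene"):
    im,W=shot(c,c+"0"); print(c,np.array(bot.get_calibration(c)["view"]).round(3).tolist())
    for t in "case lid clamp conductor0 tall_conductor cone_conductor plain_cylinder small_tray weight plate_electrode".split():
        for m in bot.masks_of(c,t):
            r=m["region"]; w=W[r]; w=w[~np.isnan(w[:,0])]
            if len(w): print(t,round(m["p"],2),np.round(m["box"]).astype(int).tolist(),np.median(w,0).round(3),"top",np.percentile(w[:,2],97).round(3))
print(bot.read_state())
E
```

```text
pics
top [[-0.129, -0.992, 0.001, 0.056], [-0.961, 0.124, -0.249, 0.538], [0.247, -0.033, -0.969, 0.754], [0.0, 0.0, 0.0, 1.0]]
case 0.95 [120, 231, 221, 324] [0.527 0.274 0.007] top 0.08
case 0.74 [112, 366, 234, 478] [0.264 0.271 0.006] top 0.08
lid 0.98 [379, 196, 490, 284] [ 0.527 -0.238  0.016] top 0.047
clamp 0.9 [162, 427, 184, 469] [0.226 0.261 0.079] top 0.082
clamp 0.62 [144, 309, 170, 316] [0.444 0.271 0.136] top 0.14
conductor0 0.79 [234, 315, 252, 330] [0.416 0.143 0.041] top 0.049
conductor0 0.77 [400, 208, 416, 231] [ 0.566 -0.188  0.048] top 0.066
conductor0 0.64 [270, 197, 285, 214] [0.637 0.061 0.036] top 0.049
conductor0 0.63 [138, 258, 161, 274] [0.548 0.309 0.034] top 0.054
tall_conductor 0.63 [331, 227, 354, 256] [ 0.536 -0.06   0.075] top 0.083
tall_conductor 0.43 [271, 196, 285, 212] [0.637 0.06  0.036] top 0.049
cone_conductor 0.88 [276, 233, 300, 252] [0.554 0.047 0.032] top 0.058
cone_conductor 0.72 [250, 130, 314, 173] [0.764 0.028 0.006] top 0.045
plain_cylinder 0.53 [333, 178, 343, 195] [ 0.65  -0.065  0.038] top 0.041
small_tray 0.75 [256, 132, 313, 172
[... 1577 characters left out ...]
316, 399] [ 0.757 -0.141  0.005] top 0.05
{'time': 1.1, 'q': array([-1.23990699e+00,  2.63925636e-01,  1.60403175e+00,  6.17532619e-06,
        1.27374158e+00, -3.69215063e-02]), 'joint_vel': array([-0.00019479,  0.00147868,  0.0006691 , -0.00034363, -0.00060759,
       -0.00051342]), 'joint_torque': array([-9.15970013e-04, -5.15091348e+01, -3.67732286e+01, -1.93317983e-04,
        1.06818679e-03,  3.54534450e-06]), 'tool_pos': array([ 0.24268696, -0.62982449,  0.23124526]), 'tcp_rot': array([-3.08851227e+00, -5.74482507e-01,  1.52817294e-05]), 'wrist_force': array([-0.59494148,  0.05485978, -0.13005576]), 'torque': array([-0.05279685,  0.00201331, -0.00552431]), 'width': 0.9985603408075999}
```

```bash
python3 - <<'E'
import cv2
a=cv2.imread("pics/top0.png")[110:480,90:510]; cv2.imwrite("pics/t0c.png",cv2.resize(a,None,fx=1.6,fy=1.6,interpolation=cv2.INTER_CUBIC))
E
```

```text
(no output)
```

View pics/t0c.png

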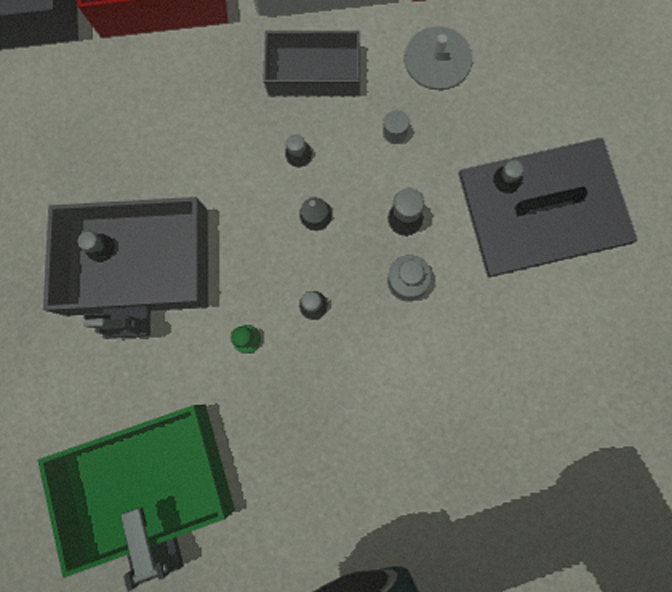

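```bash
cat >> h.py <<'E'
from scipy.optimize import least_squares
def rim(P,x0,hx,hy):
    def f(s):
        c,n=np.cos(s[2]),np.sin(s[2]); d=P-s[:2]; q=np.abs(np.c_[d[:,0]*c+d[:,1]*n,-d[:,0]*n+d[:,1]*c])-[hx,hy]
        return np.hypot(*np.maximum(q,0).T)+np.minimum(q.max(1),0)
    r=least_squares(f,x0,loss="soft_l1",f_scale=.002); return r.x,np.median(np.abs(f(r.x)))
def near(W,c,r,z0,z1):
    k=(np.hypot(W[...,0]-c[0],W[...,1]-c[1])<r)&(W[...,2]>z0)&(W[...,2]<z1); return W[k]
def head(W,c,zb,r=.028):
    w=near(W,c,r,zb+.028,zb+.055); g=lambda s:np.hypot(w[:,0]-s[0],w[:,1]-s[1])
    t=w[w[:,2]>zb+.044]
    # points on side lie at radius .012, top ones inside
    f=lambda s:np.where(w[:,2]<zb+.043,g(s)-.012,np.maximum(g(s)-.0105,0))
    s=least_squares(f,[*np.mean(w[:,:2],0)],loss="soft_l1",f_scale=.002).x
    return s.round(4),t[:,:2].mean(0).round(4),len(w),w[:,2].max().round(4)
E
python3 - <<'E'
from h import *
for c in("top","scene"):
    im,W=shot(c); print(c)
    w=near(W,(.52,.274),.13,.057,.066); print("case",rim(w[:,:2],[.52,.274,0],.0585,.0835),len(w))
    m=(np.hypot(W[...,0]-.53,W[...,1]+.238)<.14)&(abs(W[...,2]-.017)<.004)
    w=W[m]; r=cv2.minAreaRect((w[:,:2]*1000).astype(np.float32)); print("lid",r,len(w),np.median(w[:,2]))
    w=near(W,(.53,-.238),.07,.042,.052); w=w[np.hypot(w[:,0]-.572,w[:,1]+.19)>.035]
    l=cv2.fitLine(w[:,:2].astype(np.float32),cv2.DIST_HUBER,0,.01,.01).ravel(); r2=cv2.minAreaRect((w[:,:2]*1000).astype(np.float32));print("handle",l,r2,len(w))
    for n,p,zb in(("A",(.455,.06),0),("B",(.645,.06),0),("L",(.573,-.191),.017),("C",(.553,.309),.005)):
        try: print(n,head(W,p,zb))
        except Exception as e: print(n,e)
    w=near(W,(.444,.271),.05,.09,.2); print("clamp",w.min(0),w.max(0),w.mean(0))
    for n,p in (("tall",(.545,-.063)),("weight",(.465,-.058)),("cone",(.56,.045)),("green",(.42,.143))):
        w=near(W,p,.035,.02,.1);print(n,w.mean(0).round(3))
E
```

```text
top
case (array([ 0.52962994,  0.2709123 , -0.06919907]), np.float64(0.0015259690290529981)) 1019
lid ((533.607421875, -237.0248260498047), (137.71473693847656, 187.5906982421875), 6.00604772567749) 5663 0.016195609390332037
handle [ 0.10367419 -0.9946113   0.5326403  -0.23619048] ((533.271728515625, -236.92384338378906), (12.261448860168457, 83.04920196533203), 6.102103233337402) 275
A (array([0.449 , 0.0636]), array([0.449 , 0.0632]), 136, np.float64(0.0501))
B (array([0.6431, 0.0609]), array([0.6424, 0.0608]), 129, np.float64(0.0499))
L (array([ 0.571 , -0.1926]), array([ 0.5701, -0.1917]), 146, np.float64(0.0672))
C (array([0.5522, 0.3141]), array([0.5512, 0.3132]), 154, np.float64(0.0547))
clamp [0.43902088 0.26642599 0.09123724] [0.45106358 0.28665787 0.14197746] [0.44422557 0.27341686 0.12872329]
tall [ 0.539 -0.061  0.078]
weight [ 0.461 -0.053  0.052]
cone [0.557 0.047 0.041]
green [0.419 0.145 0.046]
scene
case (array([ 0.53137105,  0.26958902, -0.06834838]), np.float64(0.0015817196201878755)) 767
lid ((533.7753295898438, -238.42129516601562), (142.77598571777344, 187.9713134765625), 5.7631072998046875) 4630 0.016569491493026375
handle [ 0.07643766 -0.99707437  0.53544676 -0.22786398] ((533.9082641601562, -238.91036987304688), (14.899725914001465, 82.47418212890625), 5.325695037841797) 307
A (array([0.4487, 0.0628]), array([0.4519, 0.062 ]), 129, np.float64(0.0492))
B (array([0.6428, 0.0602]), array([0.645 , 0.0589]), 176, np.float64(0.0493))
L (array([ 0.5702, -0.1934]), array([ 0.5725, -0.1936]), 190, np.float64(0.0659))
C (array([0.5518, 0.3133]), array([0.5536, 0.3114]), 116, np.float64(0.0546))
clamp [0.44023342 0.2650261  0.09063266] [0.45457787 0.28718905 0.14179305] [0.44872    0.27466219 0.11725647]
tall [ 0.55  -0.065  0.066]
weight [ 0.47 -0.06  0.05]
cone [0.568 0.044 0.04 ]
green [0.425 0.144 0.04 ]
```

```bash
cat >> h.py <<'E'
def go(x,y,z,yaw):
    """relative row values to world TCP target, tool down, tool x axis at yaw deg"""
    s=bot.read_state(); R0=R.from_rotvec(s["tcp_rot"]); a=np.radians(yaw); c,n=np.cos(a),np.sin(a)
    Rt=R.from_matrix(np.array([[c,n,0],[n,-c,0],[0,0,-1.]])) 
    d=R0.inv().apply(np.array([x,y,z])-s["tool_pos"]); r=np.degrees((R0.inv()*Rt).as_rotvec())
    print(f't={s["time"]:.2f} dx {d[0]:.4f} dy {d[1]:.4f} dz {d[2]:.4f} ax {r[0]:.2f} ay {r[1]:.2f} az {r[2]:.2f} pos {s["tool_pos"].round(4)} w {s["width"]:.3f} F {s["wrist_force"].round(1)} q {s["q"].round(2)}')
def px2case(p): 
    d=np.array(p)-[.530,.2705]; a=-.069; return np.array([d[0]*np.cos(a)+d[1]*np.sin(a),-d[0]*np.sin(a)+d[1]*np.cos(a)])
def case2w(x,y):
    a=-.069; return np.array([.530+x*np.cos(a)-y*np.sin(a),.2705+x*np.sin(a)+y*np.cos(a)])
E
python3 - <<'E'
from h import *
print("C in case",px2case((.552,.3135)), "L tgt",case2w(0,-.05),"B tgt",case2w(.005,-.003))
go(.5705,-.193,.11,6); go(.5705,-.193,.035,6)
E
python3 - <<'E'
import cv2
a=cv2.imread("pics/scene0.png")[180:350,130:520]; cv2.imwrite("pics/s0c.png",cv2.resize(a,None,fx=2,fy=2,interpolation=cv2.INTER_CUBIC))
E
```

```text
C in case [0.018983   0.04441447] L tgt [0.52655274 0.22061898] B tgt [0.53478127 0.26716241]
t=1.20 dx 0.4629 dy -0.2898 dz 0.1213 ax 0.00 ay 0.00 az 15.08 pos [ 0.2427 -0.6298  0.2313] w 0.998 F [ 1.   0.1 -0.3] q [-1.24  0.26  1.6  -0.    1.27 -0.04]
t=1.20 dx 0.4629 dy -0.2898 dz 0.1963 ax 0.00 ay 0.00 az 15.08 pos [ 0.2427 -0.6298  0.2313] w 0.998 F [ 1.   0.1 -0.3] q [-1.24  0.26  1.6  -0.    1.27 -0.04]
```

View pics/s0c.png

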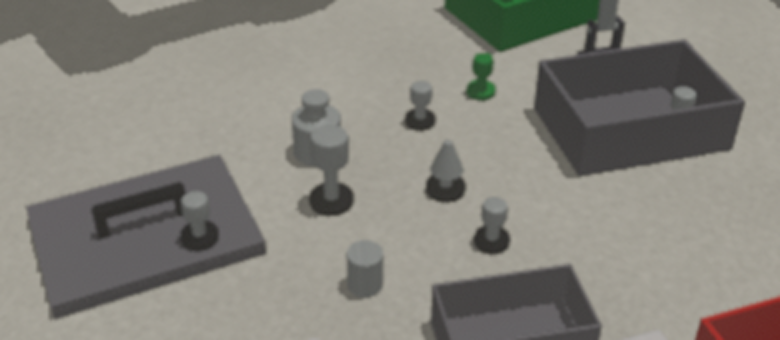

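Candidates in full scene pixels:
- **Small conductors:** (340,234), (375,292), (229,287) on the lid, and (472,228) in the case.
- **Look-alikes:** green (371,217), tall (295,263), weight (288,240), cone (353,265), plain cylinder (312,314).

I choose the lid conductor and the one at (375,292). The crop confirms both: each has a black foot, a stem and a short head.

```bash
python3 -m inch '[{"dx":0.463,"dy":-0.290,"dz":0.1213,"az":15.1,"fingers":0.3},{"dx":0.463,"dy":-0.290,"dz":0.1213,"az":15.1,"fingers":0.3},{"dx":0.463,"dy":-0.290,"dz":0.1213,"az":15.1,"fingers":0.3},{"dx":0.463,"dy":-0.290,"dz":0.1213,"az":15.1,"fingers":0.3},{"dx":0.463,"dy":-0.290,"dz":0.1213,"az":15.1,"fingers":0.3},{"dx":0.463,"dy":-0.290,"dz":0.1213,"az":15.1,"fingers":0.3},{"dx":0.463,"dy":-0.290,"dz":0.1213,"az":15.1,"fingers":0.3},{"dx":0.463,"dy":-0.290,"dz":0.1213,"az":15.1,"fingers":0.3},{"dx":0.463,"dy":-0.290,"dz":0.1213,"az":15.1,"fingers":0.3},{"dx":0.463,"dy":-0.290,"dz":0.1213,"az":15.1,"fingers":0.3},{"dx":0.463,"dy":-0.290,"dz":0.1213,"az":15.1,"fingers":0.3},{"dx":0.463,"dy":-0.290,"dz":0.1213,"az":15.1,"fingers":0.3}]'
python3 -c "
from h import *
go(.5705,-.193,.035,6)"
```

```text
t=1.20 dx 0.4629 dy -0.2898 dz 0.1963 ax 0.00 ay 0.00 az 15.08 pos [ 0.2427 -0.6298  0.2313] w 0.998 F [ 1.   0.1 -0.3] q [-1.24  0.26  1.6  -0.    1.27 -0.04]invalid input at $[0]: expected keys dx, dy, dz, ax, ay, az, fingers
```

```bash
python3 -m inch '[{"dx":0.463,"dy":-0.290,"dz":0.1213,"ax":0,"ay":0,"az":15.1,"fingers":0.3},{"dx":0.463,"dy":-0.290,"dz":0.1213,"ax":0,"ay":0,"az":15.1,"fingers":0.3},{"dx":0.463,"dy":-0.290,"dz":0.1213,"ax":0,"ay":0,"az":15.1,"fingers":0.3},{"dx":0.463,"dy":-0.290,"dz":0.1213,"ax":0,"ay":0,"az":15.1,"fingers":0.3},{"dx":0.463,"dy":-0.290,"dz":0.1213,"ax":0,"ay":0,"az":15.1,"fingers":0.3},{"dx":0.463,"dy":-0.290,"dz":0.1213,"ax":0,"ay":0,"az":15.1,"fingers":0.3},{"dx":0.463,"dy":-0.290,"dz":0.1213,"ax":0,"ay":0,"az":15.1,"fingers":0.3},{"dx":0.463,"dy":-0.290,"dz":0.1213,"ax":0,"ay":0,"az":15.1,"fingers":0.3},{"dx":0.463,"dy":-0.290,"dz":0.1213,"ax":0,"ay":0,"az":15.1,"fingers":0.3},{"dx":0.463,"dy":-0.290,"dz":0.1213,"ax":0,"ay":0,"az":15.1,"fingers":0.3},{"dx":0.463,"dy":-0.290,"dz":0.1213,"ax":0,"ay":0,"az":15.1,"fingers":0.3},{"dx":0.463,"dy":-0.290,"dz":0.1213,"ax":0,"ay":0,"az":15.1,"fingers":0.3}]'
python3 -c "
from h import *
go(.5705,-.193,.035,6)"
```

```text
time: 2.7
tool_pos: [0.5701, -0.1941, 0.1105]
tcp_rot: [3.137, 0.161, 0.001]
wrist_force: [-0.8, -0.8, 0.6]
width: 0.646
t=2.70 dx 0.0005 dy -0.0011 dz 0.0755 ax 0.03 ay -0.02 az -0.11 pos [ 0.5701 -0.1941  0.1105] w 0.646 F [-0.8 -0.8  0.6] q [-0.37  0.23  1.88 -0.    1.03  1.1 ]
```

```bash
python3 -m inch '[{"dx":0,"dy":-0.001,"dz":0.04,"ax":0,"ay":0,"az":0,"fingers":0.3},{"dx":0,"dy":-0.001,"dz":0.065,"ax":0,"ay":0,"az":0,"fingers":0.3},{"dx":0,"dy":-0.001,"dz":0.0755,"ax":0,"ay":0,"az":0,"fingers":0.3},{"dx":0,"dy":-0.001,"dz":0.0755,"ax":0,"ay":0,"az":0,"fingers":0.3},{"dx":0,"dy":-0.001,"dz":0.0755,"ax":0,"ay":0,"az":0,"fingers":-1},{"dx":0,"dy":-0.001,"dz":0.0755,"ax":0,"ay":0,"az":0,"fingers":-1},{"dx":0,"dy":-0.001,"dz":0.0755,"ax":0,"ay":0,"az":0,"fingers":-1},{"dx":0,"dy":-0.001,"dz":0.0755,"ax":0,"ay":0,"az":0,"fingers":-1},{"dx":0,"dy":-0.001,"dz":0.0755,"ax":0,"ay":0,"az":0,"fingers":-1},{"dx":0,"dy":-0.001,"dz":0.04,"ax":0,"ay":0,"az":0,"fingers":-1},{"dx":0,"dy":-0.001,"dz":-0.02,"ax":0,"ay":0,"az":0,"fingers":-1},{"dx":0,"dy":-0.001,"dz":-0.05,"ax":0,"ay":0,"az":0,"fingers":-1},{"dx":0,"dy":-0.001,"dz":-0.05,"ax":0,"ay":0,"az":0,"fingers":-1}]' 50
python3 -c "
from h import *
im,W=shot('scene','g1')
cv2.imwrite('pics/g1c.png',cv2.resize(im[180:350,130:400],None,fx=2.5,fy=2.5))
go(.5266,.2206,.16,86);go(.5266,.2206,.025,86)"
```

```text
time: 4.32
tool_pos: [0.5723, -0.1938, 0.1641]
tcp_rot: [3.134, 0.162, 0.011]
wrist_force: [1.1, 0.4, -0.9]
width: 0.264
t=4.38 dx -0.0013 dy -0.4161 dz 0.0008 ax 0.18 ay -0.06 az -80.11 pos [ 0.5706 -0.1932  0.1615] w 0.261 F [-0.2 -0.1 -1.9] q [-0.37  0.18  1.84 -0.    1.12  1.1 ]
t=4.38 dx -0.0016 dy -0.4163 dz 0.1358 ax 0.18 ay -0.06 az -80.11 pos [ 0.5706 -0.1932  0.1615] w 0.261 F [-0.2 -0.1 -1.9] q [-0.37  0.18  1.84 -0.    1.12  1.1 ]
```

View pics/g1c.png

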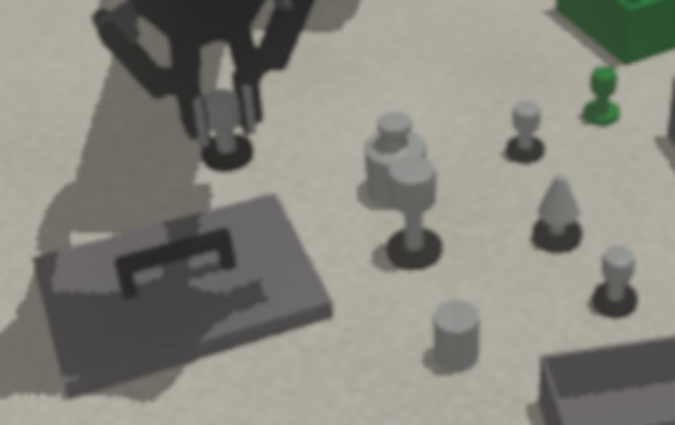

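```bash
python3 -m inch '[{"dx":-0.001,"dy":-0.1,"dz":0.001,"ax":0,"ay":0,"az":-20,"fingers":-1},{"dx":-0.001,"dy":-0.416,"dz":0.001,"ax":0,"ay":0,"az":-80,"fingers":-1},{"dx":-0.001,"dy":-0.416,"dz":0.001,"ax":0,"ay":0,"az":-80,"fingers":-1},{"dx":-0.001,"dy":-0.416,"dz":0.001,"ax":0,"ay":0,"az":-80,"fingers":-1},{"dx":-0.001,"dy":-0.416,"dz":0.001,"ax":0,"ay":0,"az":-80,"fingers":-1},{"dx":-0.001,"dy":-0.416,"dz":0.001,"ax":0,"ay":0,"az":-80,"fingers":-1},{"dx":-0.001,"dy":-0.416,"dz":0.001,"ax":0,"ay":0,"az":-80,"fingers":-1},{"dx":-0.001,"dy":-0.416,"dz":0.001,"ax":0,"ay":0,"az":-80,"fingers":-1},{"dx":-0.001,"dy":-0.416,"dz":0.001,"ax":0,"ay":0,"az":-80,"fingers":-1},{"dx":-0.001,"dy":-0.416,"dz":0.001,"ax":0,"ay":0,"az":-80,"fingers":-1},{"dx":-0.001,"dy":-0.416,"dz":0.001,"ax":0,"ay":0,"az":-80,"fingers":-1}]'
python3 -c "
from h import *
go(.5266,.2206,.0245,86)"
```

```text
time: 5.75
tool_pos: [0.5267, 0.2198, 0.1591]
tcp_rot: [2.3, 2.137, 0.0]
wrist_force: [0.5, 0.1, 0.6]
width: 0.258
t=5.75 dx 0.0010 dy -0.0004 dz 0.1346 ax 0.11 ay 0.09 az -0.21 pos [0.5267 0.2198 0.1591] w 0.258 F [0.5 0.1 0.6] q [ 0.35  0.12  1.91 -0.    1.11  0.43]
```

```bash
python3 -m inch '[{"dx":0.001,"dy":0,"dz":0.06,"ax":0,"ay":0,"az":0,"fingers":-1},{"dx":0.001,"dy":0,"dz":0.1,"ax":0,"ay":0,"az":0,"fingers":-1},{"dx":0.001,"dy":0,"dz":0.122,"ax":0,"ay":0,"az":0,"fingers":-1},{"dx":0.001,"dy":0,"dz":0.131,"ax":0,"ay":0,"az":0,"fingers":-1},{"dx":0.001,"dy":0,"dz":0.1345,"ax":0,"ay":0,"az":0,"fingers":-1},{"dx":0.001,"dy":0,"dz":0.1345,"ax":0,"ay":0,"az":0,"fingers":-1},{"dx":0.001,"dy":0,"dz":0.1345,"ax":0,"ay":0,"az":0,"fingers":-0.05},{"dx":0.001,"dy":0,"dz":0.1345,"ax":0,"ay":0,"az":0,"fingers":-0.05},{"dx":0.001,"dy":0,"dz":0.1345,"ax":0,"ay":0,"az":0,"fingers":-0.05},{"dx":0.001,"dy":0,"dz":0.12,"ax":0,"ay":0,"az":0,"fingers":-0.05},{"dx":0.001,"dy":0,"dz":0.07,"ax":0,"ay":0,"az":0,"fingers":-0.05},{"dx":0.001,"dy":0,"dz":0.01,"ax":0,"ay":0,"az":0,"fingers":-0.05},{"dx":0.001,"dy":0,"dz":0.0,"ax":0,"ay":0,"az":0,"fingers":0.2}]'
python3 -c "
from h import *
go(.643,.0605,.12,0);go(.643,.0605,.018,0)"
```

```text
time: 7.38
tool_pos: [0.5306, 0.2223, 0.1662]
tcp_rot: [2.296, 2.134, 0.017]
wrist_force: [0.1, 0.2, 0.3]
width: 0.596
t=7.38 dx -0.1532 dy 0.1234 dz 0.0473 ax 0.43 ay -0.67 az 85.79 pos [0.5306 0.2223 0.1662] w 0.596 F [0.1 0.2 0.3] q [ 0.35  0.12  1.9  -0.    1.11  0.43]
t=7.38 dx -0.1535 dy 0.1222 dz 0.1493 ax 0.43 ay -0.67 az 85.79 pos [0.5306 0.2223 0.1662] w 0.596 F [0.1 0.2 0.3] q [ 0.35  0.12  1.9  -0.    1.11  0.43]
```

```bash
python3 -m inch '[{"dx":-0.153,"dy":0.123,"dz":0.047,"ax":0,"ay":0,"az":86,"fingers":0.25},{"dx":-0.153,"dy":0.123,"dz":0.047,"ax":0,"ay":0,"az":86,"fingers":0.25},{"dx":-0.153,"dy":0.123,"dz":0.047,"ax":0,"ay":0,"az":86,"fingers":0.25},{"dx":-0.153,"dy":0.123,"dz":0.047,"ax":0,"ay":0,"az":86,"fingers":0.25},{"dx":-0.153,"dy":0.123,"dz":0.047,"ax":0,"ay":0,"az":86,"fingers":0.25},{"dx":-0.153,"dy":0.123,"dz":0.047,"ax":0,"ay":0,"az":86,"fingers":0.25},{"dx":-0.153,"dy":0.123,"dz":0.047,"ax":0,"ay":0,"az":86,"fingers":0.25},{"dx":-0.153,"dy":0.123,"dz":0.047,"ax":0,"ay":0,"az":86,"fingers":0.25},{"dx":-0.153,"dy":0.123,"dz":0.047,"ax":0,"ay":0,"az":86,"fingers":0.25},{"dx":-0.153,"dy":0.123,"dz":0.047,"ax":0,"ay":0,"az":86,"fingers":0.25},{"dx":-0.153,"dy":0.123,"dz":0.047,"ax":0,"ay":0,"az":86,"fingers":0.25}]'
python3 -c "
from h import *
im,W=shot('top','p1')
print(head(W,(.5266,.2206),.005))
cv2.imwrite('pics/p1c.png',cv2.resize(im[200:360,100:380],None,fx=2.5,fy=2.5))
go(.643,.0605,.018,0)"
```

```text
time: 8.75
tool_pos: [0.6425, 0.0608, 0.1202]
tcp_rot: [-3.139, 0.003, -0.019]
wrist_force: [0.5, 0.1, -0.3]
width: 0.625
  return _methods._mean(a, axis=axis, dtype=dtype,
  ret = um.true_divide(
Traceback (most recent call last):
  File "h.py", line 28, in head
    s=least_squares(f,[*np.mean(w[:,:2],0)],loss="soft_l1",f_scale=.002).x
      ~~~~~~~~~~~~~^^^^^^^^^^^^^^^^^^^^^^^^^^^^^^^^^^^^^^^^^^^^^^^^^^^^^
ValueError: Initial guess is outside of provided bounds
```

```bash
python3 -c "
from h import *
im=cv2.imread('pics/p1.png')
cv2.imwrite('pics/p1d.png',cv2.resize(im[170:400,80:420],None,fx=2.2,fy=2.2))
go(.643,.0605,.018,0)"
```

```text
t=8.80 dx -0.0008 dy 0.0005 dz 0.1022 ax -0.13 ay -0.71 az -0.13 pos [0.6426 0.0608 0.1202] w 0.621 F [-0.4 -0.1 -0.2] q [0.05 0.29 1.79 0.   1.05 1.63]
```

View pics/p1d.png

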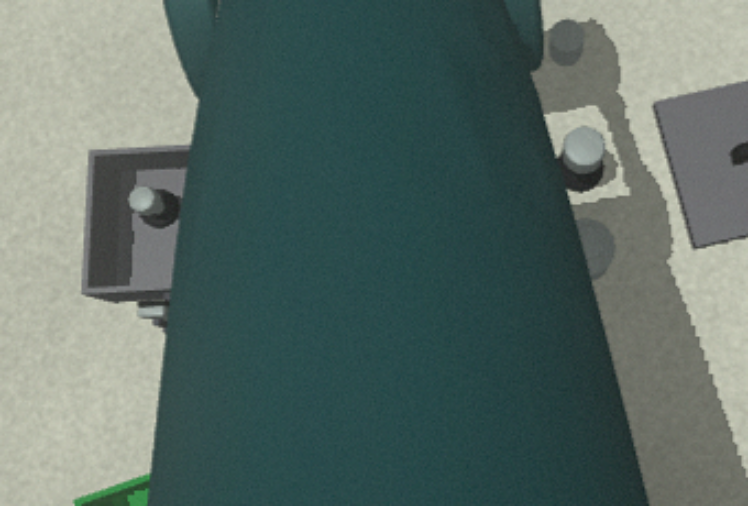

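The arm hides the case's right half here. I'll grip B now and check the first placement with the scene camera afterwards.

```bash
python3 -m inch '[{"dx":-0.001,"dy":0,"dz":0.06,"ax":0,"ay":-0.7,"az":0,"fingers":0.25},{"dx":-0.001,"dy":0,"dz":0.09,"ax":0,"ay":-0.7,"az":0,"fingers":0.25},{"dx":-0.001,"dy":0,"dz":0.102,"ax":0,"ay":-0.7,"az":0,"fingers":0.25},{"dx":-0.001,"dy":0,"dz":0.102,"ax":0,"ay":-0.7,"az":0,"fingers":0.25},{"dx":-0.001,"dy":0,"dz":0.102,"ax":0,"ay":-0.7,"az":0,"fingers":-1},{"dx":-0.001,"dy":0,"dz":0.102,"ax":0,"ay":-0.7,"az":0,"fingers":-1},{"dx":-0.001,"dy":0,"dz":0.102,"ax":0,"ay":-0.7,"az":0,"fingers":-1},{"dx":-0.001,"dy":0,"dz":0.102,"ax":0,"ay":-0.7,"az":0,"fingers":-1},{"dx":-0.001,"dy":0,"dz":0.102,"ax":0,"ay":-0.7,"az":0,"fingers":-1},{"dx":-0.001,"dy":0,"dz":0.06,"ax":0,"ay":-0.7,"az":0,"fingers":-1},{"dx":-0.001,"dy":0,"dz":0,"ax":0,"ay":-0.7,"az":0,"fingers":-1},{"dx":-0.001,"dy":0,"dz":-0.04,"ax":0,"ay":-0.7,"az":0,"fingers":-1},{"dx":-0.001,"dy":0,"dz":-0.04,"ax":0,"ay":-0.7,"az":0,"fingers":-1},{"dx":-0.001,"dy":0,"dz":-0.04,"ax":0,"ay":-0.7,"az":0,"fingers":-1}]' 50
python3 -c "
from h import *
im,W=shot('scene','g2')
print(case2w(.012,-.003))
for p in ((.5266,.2206),(.552,.3135)): print(near(W,p,.025,.03,.08).mean(0) if len(near(W,p,.025,.03,.08)) else 'none',head(W,p,.005))
go(.542,.2667,.16,86)"
```

```text
time: 10.55
tool_pos: [0.6403, 0.0606, 0.1596]
tcp_rot: [-3.139, 0.004, 0.001]
wrist_force: [0.1, 0.6, -0.4]
width: 0.261
[0.54176461 0.2666798 ]
[0.53341554 0.21579185 0.04586692] (array([0.5279, 0.2187]), array([0.5305, 0.218 ]), 131, np.float64(0.0552))
[0.55612217 0.30904466 0.04719124] (array([0.5522, 0.3134]), array([0.5542, 0.3115]), 117, np.float64(0.0552))
t=10.60 dx -0.0981 dy -0.2059 dz -0.0009 ax -0.22 ay 0.04 az -86.13 pos [0.6396 0.0606 0.1584] w 0.265 F [-0.7  0.4 -0.9] q [0.05 0.26 1.75 0.   1.14 1.63]
```

```bash
python3 -m inch '[{"dx":-0.098,"dy":-0.206,"dz":0,"ax":0,"ay":0,"az":-86,"fingers":-1},{"dx":-0.098,"dy":-0.206,"dz":0,"ax":0,"ay":0,"az":-86,"fingers":-1},{"dx":-0.098,"dy":-0.206,"dz":0,"ax":0,"ay":0,"az":-86,"fingers":-1},{"dx":-0.098,"dy":-0.206,"dz":0,"ax":0,"ay":0,"az":-86,"fingers":-1},{"dx":-0.098,"dy":-0.206,"dz":0,"ax":0,"ay":0,"az":-86,"fingers":-1},{"dx":-0.098,"dy":-0.206,"dz":0,"ax":0,"ay":0,"az":-86,"fingers":-1},{"dx":-0.098,"dy":-0.206,"dz":0,"ax":0,"ay":0,"az":-86,"fingers":-1},{"dx":-0.098,"dy":-0.206,"dz":0,"ax":0,"ay":0,"az":-86,"fingers":-1},{"dx":-0.098,"dy":-0.206,"dz":0,"ax":0,"ay":0,"az":-86,"fingers":-1},{"dx":-0.098,"dy":-0.206,"dz":0,"ax":0,"ay":0,"az":-86,"fingers":-1},{"dx":-0.098,"dy":-0.206,"dz":0,"ax":0,"ay":0,"az":-86,"fingers":-1},{"dx":-0.098,"dy":-0.206,"dz":0,"ax":0,"ay":0,"az":-86,"fingers":-1}]'
python3 -c "
from h import *
go(.542,.2667,.0245,86)"
```

```text
time: 12.1
tool_pos: [0.5421, 0.2668, 0.159]
tcp_rot: [-2.298, -2.136, 0.001]
wrist_force: [-0.5, -0.3, -0.5]
width: 0.261
t=12.10 dx -0.0003 dy 0.0003 dz 0.1345 ax -0.18 ay -0.11 az -0.18 pos [0.5421 0.2668 0.159 ] w 0.261 F [-0.5 -0.3 -0.5] q [0.41 0.19 1.83 0.   1.12 0.49]
```

```bash
python3 -m inch '[{"dx":0,"dy":0,"dz":0.06,"ax":0,"ay":0,"az":0,"fingers":-1},{"dx":0,"dy":0,"dz":0.1,"ax":0,"ay":0,"az":0,"fingers":-1},{"dx":0,"dy":0,"dz":0.122,"ax":0,"ay":0,"az":0,"fingers":-1},{"dx":0,"dy":0,"dz":0.131,"ax":0,"ay":0,"az":0,"fingers":-1},{"dx":0,"dy":0,"dz":0.1345,"ax":0,"ay":0,"az":0,"fingers":-1},{"dx":0,"dy":0,"dz":0.1345,"ax":0,"ay":0,"az":0,"fingers":-1},{"dx":0,"dy":0,"dz":0.1345,"ax":0,"ay":0,"az":0,"fingers":-0.05},{"dx":0,"dy":0,"dz":0.1345,"ax":0,"ay":0,"az":0,"fingers":-0.05},{"dx":0,"dy":0,"dz":0.1345,"ax":0,"ay":0,"az":0,"fingers":-0.05},{"dx":0,"dy":0,"dz":0.12,"ax":0,"ay":0,"az":0,"fingers":-0.05},{"dx":0,"dy":0,"dz":0.07,"ax":0,"ay":0,"az":0,"fingers":-0.05},{"dx":0,"dy":0,"dz":0.01,"ax":0,"ay":0,"az":0,"fingers":-0.05},{"dx":0,"dy":0,"dz":-0.02,"ax":0,"ay":0,"az":0,"fingers":0.2}]'
python3 -c "
from h import *
go(.5335,-.2375,.13,96)"
```

```text
time: 13.72
tool_pos: [0.5443, 0.2677, 0.1847]
tcp_rot: [-2.3, -2.138, -0.009]
wrist_force: [1.5, -0.7, -0.1]
width: 0.596
t=13.72 dx -0.5049 dy 0.0259 dz 0.0521 ax 0.21 ay -0.28 az -10.18 pos [0.5443 0.2677 0.1847] w 0.596 F [ 1.5 -0.7 -0.1] q [0.41 0.17 1.81 0.   1.16 0.49]
```

```bash
python3 -m inch '[{"dx":-0.505,"dy":0.026,"dz":0.052,"ax":0.2,"ay":-0.3,"az":-10,"fingers":0.1},{"dx":-0.505,"dy":0.026,"dz":0.052,"ax":0.2,"ay":-0.3,"az":-10,"fingers":0.1},{"dx":-0.505,"dy":0.026,"dz":0.052,"ax":0.2,"ay":-0.3,"az":-10,"fingers":0.1},{"dx":-0.505,"dy":0.026,"dz":0.052,"ax":0.2,"ay":-0.3,"az":-10,"fingers":0.1},{"dx":-0.505,"dy":0.026,"dz":0.052,"ax":0.2,"ay":-0.3,"az":-10,"fingers":0.1},{"dx":-0.505,"dy":0.026,"dz":0.052,"ax":0.2,"ay":-0.3,"az":-10,"fingers":0.1},{"dx":-0.505,"dy":0.026,"dz":0.052,"ax":0.2,"ay":-0.3,"az":-10,"fingers":0.1},{"dx":-0.505,"dy":0.026,"dz":0.052,"ax":0.2,"ay":-0.3,"az":-10,"fingers":0.1},{"dx":-0.505,"dy":0.026,"dz":0.052,"ax":0.2,"ay":-0.3,"az":-10,"fingers":0.1},{"dx":-0.505,"dy":0.026,"dz":0.052,"ax":0.2,"ay":-0.3,"az":-10,"fingers":0.1},{"dx":-0.505,"dy":0.026,"dz":0.052,"ax":0.2,"ay":-0.3,"az":-10,"fingers":0.1},{"dx":-0.505,"dy":0.026,"dz":0.052,"ax":0.2,"ay":-0.3,"az":-10,"fingers":0.1},{"dx":-0.505,"dy":0.026,"dz":0.052,"ax":0.2,"ay":-0.3,"az":-10,"fingers":0.1}]'
python3 -c "
from h import *
im,W=shot('top','p2')
cv2.imwrite('pics/p2c.png',cv2.resize(im[170:350,100:500],None,fx=2,fy=2))
for p in ((.5279,.2187),(.542,.2667),(.552,.3135)): print(head(W,p,.005),px2case(head(W,p,.005)[0]))
w=near(W,(.52,.274),.13,.057,.066); print('case',rim(w[:,:2],[.52,.274,0],.0585,.0835))
go(.5335,-.2375,.0255,96)"
```

```text
time: 15.35
tool_pos: [0.5338, -0.2365, 0.1303]
tcp_rot: [2.104, 2.333, -0.0]
wrist_force: [0.5, -0.1, -0.4]
width: 0.55
(array([0.5282, 0.2197]), array([0.5274, 0.2188]), 146, np.float64(0.0552)) [ 0.0017067  -0.05080322]
(array([0.5433, 0.2656]), array([0.5428, 0.2645]), 148, np.float64(0.0551)) [ 0.01360618 -0.00397137]
(array([0.5521, 0.3142]), array([0.5511, 0.3129]), 154, np.float64(0.0553)) [0.0190345 0.0451197]
case (array([ 0.52962528,  0.27090899, -0.07002253]), np.float64(0.0015876876934929757))
t=15.40 dx -0.0007 dy -0.0003 dz 0.1048 ax 0.01 ay 0.02 az -0.11 pos [ 0.5337 -0.2367  0.1303] w 0.553 F [-0.1  0.6  0.2] q [-0.46  0.18  1.9  -0.    1.06 -0.56]
```

View pics/p2c.png

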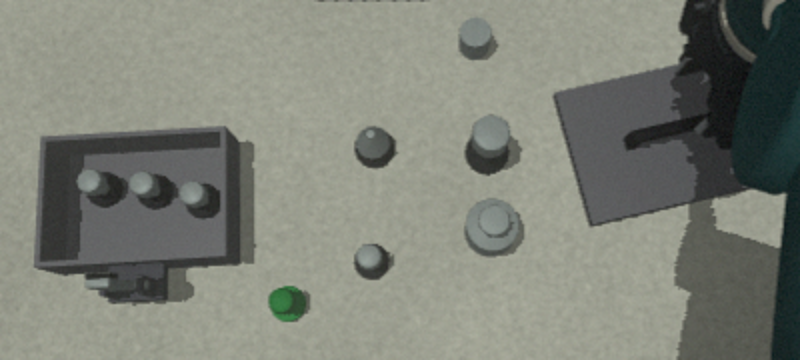

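The three conductors stand upright in a row in the case, at crop pixels (93,183), (147,183) and (195,193). Next is the lid.

```bash
python3 -m inch '[{"dx":-0.0005,"dy":0,"dz":0.06,"ax":0,"ay":0,"az":0,"fingers":0.1},{"dx":-0.0005,"dy":0,"dz":0.09,"ax":0,"ay":0,"az":0,"fingers":0.1},{"dx":-0.0005,"dy":0,"dz":0.105,"ax":0,"ay":0,"az":0,"fingers":0.1},{"dx":-0.0005,"dy":0,"dz":0.105,"ax":0,"ay":0,"az":0,"fingers":0.1},{"dx":-0.0005,"dy":0,"dz":0.105,"ax":0,"ay":0,"az":0,"fingers":-1},{"dx":-0.0005,"dy":0,"dz":0.105,"ax":0,"ay":0,"az":0,"fingers":-1},{"dx":-0.0005,"dy":0,"dz":0.105,"ax":0,"ay":0,"az":0,"fingers":-1},{"dx":-0.0005,"dy":0,"dz":0.105,"ax":0,"ay":0,"az":0,"fingers":-1},{"dx":-0.0005,"dy":0,"dz":0.105,"ax":0,"ay":0,"az":0,"fingers":-1},{"dx":-0.0005,"dy":0,"dz":0.105,"ax":0,"ay":0,"az":0,"fingers":-1},{"dx":-0.0005,"dy":0,"dz":0.08,"ax":0,"ay":0,"az":0,"fingers":-1},{"dx":-0.0005,"dy":0,"dz":0.04,"ax":0,"ay":0,"az":0,"fingers":-1},{"dx":-0.0005,"dy":0,"dz":-0.02,"ax":0,"ay":0,"az":0,"fingers":-1},{"dx":-0.0005,"dy":0,"dz":-0.06,"ax":0,"ay":0,"az":0,"fingers":-1},{"dx":-0.0005,"dy":0,"dz":-0.06,"ax":0,"ay":0,"az":0,"fingers":-1},{"dx":-0.0005,"dy":0,"dz":-0.06,"ax":0,"ay":0,"az":0,"fingers":-1}]' 90
python3 -c "
from h import *
go(.530,.2705,.19,86)"
```

```text
time: 17.4
tool_pos: [0.5329, -0.2368, 0.1891]
tcp_rot: [-2.103, -2.332, 0.001]
wrist_force: [0.2, -0.2, -2.7]
width: 0.115
t=17.40 dx 0.5049 dy 0.0492 dz -0.0007 ax -0.07 ay -0.02 az 9.90 pos [ 0.5329 -0.2368  0.1891] w 0.115 F [ 0.2 -0.2 -2.7] q [-0.46  0.12  1.85 -0.    1.17 -0.56]
```

```bash
python3 -m inch '[{"dx":0.1,"dy":0.01,"dz":0,"ax":0,"ay":0,"az":2,"fingers":-1},{"dx":0.15,"dy":0.015,"dz":0,"ax":0,"ay":0,"az":3,"fingers":-1},{"dx":0.2,"dy":0.02,"dz":0,"ax":0,"ay":0,"az":4,"fingers":-1},{"dx":0.25,"dy":0.025,"dz":0,"ax":0,"ay":0,"az":5,"fingers":-1},{"dx":0.3,"dy":0.03,"dz":0,"ax":0,"ay":0,"az":6,"fingers":-1},{"dx":0.35,"dy":0.035,"dz":0,"ax":0,"ay":0,"az":7,"fingers":-1},{"dx":0.4,"dy":0.04,"dz":0,"ax":0,"ay":0,"az":8,"fingers":-1},{"dx":0.44,"dy":0.044,"dz":0,"ax":0,"ay":0,"az":9,"fingers":-1},{"dx":0.475,"dy":0.047,"dz":0,"ax":0,"ay":0,"az":10,"fingers":-1},{"dx":0.495,"dy":0.049,"dz":0,"ax":0,"ay":0,"az":10,"fingers":-1},{"dx":0.505,"dy":0.049,"dz":0,"ax":0,"ay":0,"az":10,"fingers":-1},{"dx":0.505,"dy":0.049,"dz":0,"ax":0,"ay":0,"az":10,"fingers":-1},{"dx":0.505,"dy":0.049,"dz":0,"ax":0,"ay":0,"az":10,"fingers":-1}]'
python3 -c "
from h import *
go(.530,.2705,.0755,86)
for c in ('scene','top'):
    im,W=shot(c,'lid_'+c)
    p=bot.read_state()['tool_pos']; zt=p[2]-.0255+.017
    w=W[(np.hypot(W[...,0]-p[0],W[...,1]-p[1])<.13)&(abs(W[...,2]-zt)<.007)]
    r=cv2.minAreaRect((w[:,:2]*1000).astype(np.float32)); print(c,r,len(w))
    A=np.c_[w[:,:2]-p[:2],np.ones(len(w))]; print('plane',np.linalg.lstsq(A,w[:,2],rcond=None)[0],zt)
"
```

```text
time: 19.02
tool_pos: [0.5298, 0.2695, 0.1891]
tcp_rot: [-2.3, -2.139, 0.002]
wrist_force: [-0.1, 0.7, -2.1]
width: 0.114
t=19.02 dx 0.0011 dy 0.0003 dz 0.1136 ax -0.09 ay 0.02 az -0.15 pos [0.5298 0.2695 0.1891] w 0.114 F [-0.1  0.7 -2.1] q [0.43 0.14 1.83 0.   1.17 0.5 ]
scene ((530.0758056640625, 268.7742614746094), (187.8257598876953, 142.65835571289062), 85.55840301513672) 3066
plane [-0.0068449   0.00186094  0.17786832] 0.18073262620191943
top ((529.6304321289062, 260.2990417480469), (168.53395080566406, 137.78334045410156), 85.93544006347656) 5715
plane [-0.00294384  0.00306661  0.17814437] 0.18086708706025417
```

```bash
python3 -m inch '[{"dx":0.0008,"dy":0,"dz":0.04,"ax":0,"ay":0,"az":0,"fingers":-1},{"dx":0.0008,"dy":0,"dz":0.07,"ax":0,"ay":0,"az":0,"fingers":-1},{"dx":0.0008,"dy":0,"dz":0.085,"ax":0,"ay":0,"az":0,"fingers":-1},{"dx":0.0008,"dy":0,"dz":0.092,"ax":0,"ay":0,"az":0,"fingers":-1},{"dx":0.0008,"dy":0,"dz":0.095,"ax":0,"ay":0,"az":0,"fingers":-1},{"dx":0.0008,"dy":0,"dz":0.098,"ax":0,"ay":0,"az":0,"fingers":-1},{"dx":0.0008,"dy":0,"dz":0.101,"ax":0,"ay":0,"az":0,"fingers":-1},{"dx":0.0008,"dy":0,"dz":0.104,"ax":0,"ay":0,"az":0,"fingers":-1},{"dx":0.0008,"dy":0,"dz":0.104,"ax":0,"ay":0,"az":0,"fingers":-1}]'
python3 -c "
from h import *
go(.5296,.2703,.0755,86)"
```

```text
time: 20.25
tool_pos: [0.5297, 0.2703, 0.0852]
tcp_rot: [-2.3, -2.139, 0.002]
wrist_force: [-1.0, 0.1, -2.3]
width: 0.119
t=20.25 dx -0.0000 dy -0.0001 dz 0.0097 ax -0.09 ay 0.01 az -0.17 pos [0.5297 0.2703 0.0852] w 0.119 F [-1.   0.1 -2.3] q [0.43 0.25 1.91 0.   0.98 0.5 ]
```

```bash
python3 -m inch '[{"dx":0,"dy":0,"dz":0.003,"ax":0,"ay":0,"az":0,"fingers":-1},{"dx":0,"dy":0,"dz":0.005,"ax":0,"ay":0,"az":0,"fingers":-1},{"dx":0,"dy":0,"dz":0.007,"ax":0,"ay":0,"az":0,"fingers":-1},{"dx":0,"dy":0,"dz":0.0085,"ax":0,"ay":0,"az":0,"fingers":-1},{"dx":0,"dy":0,"dz":0.0085,"ax":0,"ay":0,"az":0,"fingers":-1}]'
python3 -c "
from h import *
go(.5296,.2703,.0755,86)"
```

```text
time: 20.88
tool_pos: [0.5297, 0.2703, 0.0773]
tcp_rot: [-2.3, -2.139, 0.002]
wrist_force: [-1.9, -1.1, 3.0]
width: 0.116
t=20.88 dx -0.0000 dy -0.0000 dz 0.0018 ax -0.09 ay 0.01 az -0.16 pos [0.5297 0.2703 0.0773] w 0.116 F [-1.9 -1.1  3. ] q [0.43 0.25 1.92 0.   0.97 0.5 ]
```

```bash
python3 -m inch '[{"dx":0,"dy":0,"dz":0,"ax":0,"ay":0,"az":0,"fingers":0.0},{"dx":0,"dy":0,"dz":0,"ax":0,"ay":0,"az":0,"fingers":0},{"dx":0,"dy":0,"dz":0,"ax":0,"ay":0,"az":0,"fingers":0},{"dx":0,"dy":0,"dz":0,"ax":0,"ay":0,"az":0,"fingers":0},{"dx":0,"dy":0,"dz":-0.03,"ax":0,"ay":0,"az":0,"fingers":0},{"dx":0,"dy":0,"dz":-0.09,"ax":0,"ay":0,"az":0,"fingers":0},{"dx":0,"dy":0,"dz":-0.15,"ax":0,"ay":0,"az":0,"fingers":-1},{"dx":-0.06,"dy":0,"dz":-0.15,"ax":0,"ay":0,"az":0,"fingers":-1},{"dx":-0.12,"dy":0,"dz":-0.15,"ax":0,"ay":0,"az":0,"fingers":-1},{"dx":-0.18,"dy":0,"dz":-0.15,"ax":0,"ay":0,"az":0,"fingers":-1},{"dx":-0.2,"dy":0,"dz":-0.15,"ax":0,"ay":0,"az":0,"fingers":-1},{"dx":-0.2,"dy":0,"dz":-0.15,"ax":0,"ay":0,"az":0,"fingers":-1}]'
python3 -c "
from h import *
for c in ('scene','top'):
    im,W=shot(c,'l2_'+c)
    w=W[(np.hypot(W[...,0]-.53,W[...,1]-.27)<.13)&(abs(W[...,2]-.067)<.006)]
    print(c,cv2.minAreaRect((w[:,:2]*1000).astype(np.float32)),len(w))
    A=np.c_[w[:,:2]-[.53,.27],np.ones(len(w))]; print('plane',np.linalg.lstsq(A,w[:,2],rcond=None)[0])
    w=near(W,(.446,.276),.03,.1,.2); print('clamp',w.min(0),w.max(0))
cv2.imwrite('pics/l2c.png',cv2.resize(im[200:360,90:330],None,fx=3,fy=3))
go(.446,.276,.2,86)"
```

```text
time: 22.38
tool_pos: [0.5152, 0.0695, 0.2275]
tcp_rot: [-2.303, -2.135, 0.002]
wrist_force: [0.2, -0.0, -0.2]
width: 0.004
scene ((519.5167236328125, 271.09716796875), (188.94154357910156, 163.8102264404297), 85.63368225097656) 3318
plane [-0.00344709  0.00072445  0.06620534]
clamp [0.43854941 0.26505751 0.10047108] [0.45422627 0.28639749 0.14038608]
top ((534.1912841796875, 270.55572509765625), (187.89556884765625, 129.2689208984375), 85.91383361816406) 3770
plane [-0.00163458  0.00029701  0.06623972]Traceback (most recent call last):
  File "<string>", line 8, in <module>
    w=near(W,(.446,.276),.03,.1,.2); print('clamp',w.min(0),w.max(0))
                                                   ~~~~~^^^
    return umr_minimum(a, axis, None, out, keepdims, initial, where)
ValueError: zero-size array to reduction operation minimum which has no identity
```

```bash
python3 -c "
from h import *
print(case2w(-.124,0),case2w(-.084,0))
go(*case2w(-.124,0),.2,176)
im=cv2.imread('pics/l2_scene.png');cv2.imwrite('pics/l2s.png',cv2.resize(im[120:330,300:540],None,fx=2.5,fy=2.5))"
```

```text
[0.40629506 0.27904921] [0.44619988 0.2762914 ]
t=22.48 dx 0.1992 dy -0.1241 dz 0.0277 ax -0.05 ay -0.08 az -90.19 pos [0.5155 0.0713 0.2275] w 0.001 F [ 0.6  0.9 -0.9] q [ 0.09 -0.03  1.93  0.    1.24  0.16]
```

View pics/l2s.png

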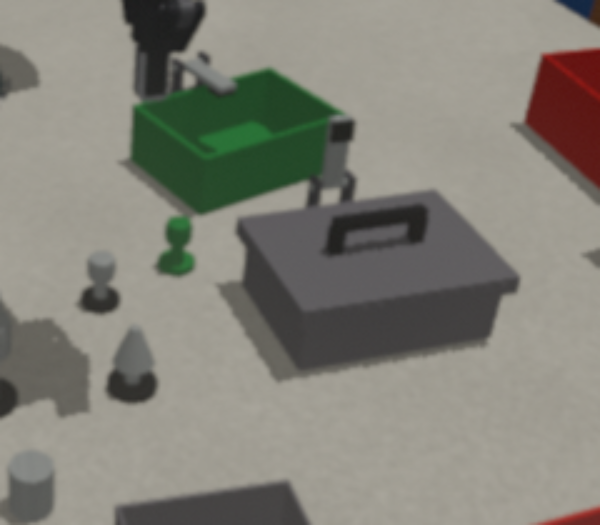

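The lid sits squarely on the case. The clamp is upright, with its pad at crop (340,130).

```bash
python3 -m inch '[{"dx":0.199,"dy":-0.124,"dz":0.028,"ax":0,"ay":0,"az":-90,"fingers":-1},{"dx":0.199,"dy":-0.124,"dz":0.028,"ax":0,"ay":0,"az":-90,"fingers":-1},{"dx":0.199,"dy":-0.124,"dz":0.028,"ax":0,"ay":0,"az":-90,"fingers":-1},{"dx":0.199,"dy":-0.124,"dz":0.028,"ax":0,"ay":0,"az":-90,"fingers":-1},{"dx":0.199,"dy":-0.124,"dz":0.028,"ax":0,"ay":0,"az":-90,"fingers":-1},{"dx":0.199,"dy":-0.124,"dz":0.028,"ax":0,"ay":0,"az":-90,"fingers":-1},{"dx":0.199,"dy":-0.124,"dz":0.028,"ax":0,"ay":0,"az":-90,"fingers":-1},{"dx":0.199,"dy":-0.124,"dz":0.028,"ax":0,"ay":0,"az":-90,"fingers":-1},{"dx":0.199,"dy":-0.124,"dz":0.028,"ax":0,"ay":0,"az":-90,"fingers":-1},{"dx":0.199,"dy":-0.124,"dz":0.028,"ax":0,"ay":0,"az":-90,"fingers":-1},{"dx":0.199,"dy":-0.124,"dz":0.028,"ax":0,"ay":0,"az":-90,"fingers":-1},{"dx":0.199,"dy":-0.124,"dz":0.102,"ax":0,"ay":0,"az":-90,"fingers":-1},{"dx":0.199,"dy":-0.124,"dz":0.102,"ax":0,"ay":0,"az":-90,"fingers":-1},{"dx":0.199,"dy":-0.124,"dz":0.102,"ax":0,"ay":0,"az":-90,"fingers":-1}]'
python3 -c "
from h import *
for th in (90,75,60,45,30,15,5,0):
    t=np.radians(th); x=.05*np.cos(t)-.004*np.sin(t)-.011; z=.05*np.sin(t)+.004*np.cos(t)
    print(th,end=' '); go(*case2w(-.084+x,0),.076+z,176)"
```

```text
time: 24.22
tool_pos: [0.4055, 0.2785, 0.1251]
tcp_rot: [-0.115, -3.136, 0.002]
wrist_force: [-0.4, -0.4, 0.6]
width: -0.001
90 t=24.23 dx -0.0258 dy 0.0007 dz -0.0010 ax -0.06 ay -0.21 az -0.21 pos [0.4055 0.2785 0.1251] w -0.001 F [-0.4 -0.4  0.6] q [ 0.55  0.01  2.09  0.    1.04 -0.95]
75 t=24.23 dx -0.0389 dy 0.0007 dz -0.0003 ax -0.06 ay -0.21 az -0.21 pos [0.4055 0.2785 0.1251] w -0.001 F [-0.4 -0.4  0.6] q [ 0.55  0.01  2.09  0.    1.04 -0.95]
60 t=24.23 dx -0.0513 dy 0.0008 dz 0.0036 ax -0.06 ay -0.21 az -0.21 pos [0.4055 0.2785 0.1251] w -0.001 F [-0.4 -0.4  0.6] q [ 0.55  0.01  2.09  0.    1.04 -0.95]
45 t=24.23 dx -0.0624 dy 0.0009 dz 0.0107 ax -0.06 ay -0.21 az -0.21 pos [0.4055 0.2785 0.1251] w -0.001 F [-0.4 -0.4  0.6] q [ 0.55  0.01  2.09  0.    1.04 -0.95]
30 t=24.23 dx -0.0712 dy 0.0009 dz 0.0204 ax -0.06 ay -0.21 az -0.21 pos [0.4055 0.2785 0.1251] w -0.001 F [-0.4 -0.4  0.6] q [ 0.55  0.01  2.09  0.    1.04 -0.95]
15 t=24.23 dx -0.0772 dy 0.0009 dz 0.0320 ax -0.06 ay -0.21 az -0.21 pos [0.4055 0.2785 0.1251] w -0.001 F [-0.4 -0.4  0.6] q [ 0.55  0.01  2.09  0.    1.04 -0.95]
5 t=24.23 dx -0.0794 dy 0.0010 dz 0.0405 ax -0.06 ay -0.21 az -0.21 pos [0.4055 0.2785 0.1251] w -0.001 F [-0.4 -0.4  0.6] q [ 0.55  0.01  2.09  0.    1.04 -0.95]
0 t=24.23 dx -0.0799 dy 0.0010 dz 0.0448 ax -0.06 ay -0.21 az -0.21 pos [0.4055 0.2785 0.1251] w -0.001 F [-0.4 -0.4  0.6] q [ 0.55  0.01  2.09  0.    1.04 -0.95]
```

```bash
python3 -m inch '[{"dx":-0.015,"dy":0.001,"dz":0,"ax":0,"ay":0,"az":0,"fingers":-1},{"dx":-0.022,"dy":0.001,"dz":0,"ax":0,"ay":0,"az":0,"fingers":-1},{"dx":-0.026,"dy":0.001,"dz":-0.001,"ax":0,"ay":0,"az":0,"fingers":-1},{"dx":-0.031,"dy":0.001,"dz":-0.001,"ax":0,"ay":0,"az":0,"fingers":-1},{"dx":-0.035,"dy":0.001,"dz":0,"ax":0,"ay":0,"az":0,"fingers":-1},{"dx":-0.039,"dy":0.001,"dz":0,"ax":0,"ay":0,"az":0,"fingers":-1},{"dx":-0.045,"dy":0.001,"dz":0.0015,"ax":0,"ay":0,"az":0,"fingers":-1},{"dx":-0.051,"dy":0.001,"dz":0.0035,"ax":0,"ay":0,"az":0,"fingers":-1},{"dx":-0.057,"dy":0.001,"dz":0.007,"ax":0,"ay":0,"az":0,"fingers":-1},{"dx":-0.0625,"dy":0.001,"dz":0.0105,"ax":0,"ay":0,"az":0,"fingers":-1}]'
python3 -c "
from h import *
for th in (30,15,5,0):
    t=np.radians(th); x=.05*np.cos(t)-.004*np.sin(t)-.011; z=.05*np.sin(t)+.004*np.cos(t)
    print(th,end=' '); go(*case2w(-.084+x,0),.076+z,176)"
```

```text
time: 25.48
tool_pos: [0.4682, 0.2748, 0.114]
tcp_rot: [-0.115, -3.136, 0.002]
wrist_force: [-1.9, 1.0, 0.4]
width: -0.001
30 t=25.48 dx -0.0083 dy -0.0000 dz 0.0095 ax -0.07 ay -0.23 az -0.21 pos [0.4682 0.2748 0.114 ] w -0.001 F [-1.9  1.   0.4] q [ 0.48  0.12  2.    0.    1.02 -1.01]
15 t=25.48 dx -0.0143 dy 0.0000 dz 0.0211 ax -0.07 ay -0.23 az -0.21 pos [0.4682 0.2748 0.114 ] w -0.001 F [-1.9  1.   0.4] q [ 0.48  0.12  2.    0.    1.02 -1.01]
5 t=25.48 dx -0.0166 dy 0.0000 dz 0.0296 ax -0.07 ay -0.23 az -0.21 pos [0.4682 0.2748 0.114 ] w -0.001 F [-1.9  1.   0.4] q [ 0.48  0.12  2.    0.    1.02 -1.01]
0 t=25.48 dx -0.0171 dy 0.0000 dz 0.0339 ax -0.07 ay -0.23 az -0.21 pos [0.4682 0.2748 0.114 ] w -0.001 F [-1.9  1.   0.4] q [ 0.48  0.12  2.    0.    1.02 -1.01]
```

```bash
python3 -m inch '[{"dx":-0.0045,"dy":0,"dz":0.005,"ax":0,"ay":0,"az":0,"fingers":-1},{"dx":-0.008,"dy":0,"dz":0.0095,"ax":0,"ay":0,"az":0,"fingers":-1},{"dx":-0.0115,"dy":0,"dz":0.015,"ax":0,"ay":0,"az":0,"fingers":-1},{"dx":-0.0143,"dy":0,"dz":0.021,"ax":0,"ay":0,"az":0,"fingers":-1},{"dx":-0.0155,"dy":0,"dz":0.026,"ax":0,"ay":0,"az":0,"fingers":-1},{"dx":-0.0165,"dy":0,"dz":0.0295,"ax":0,"ay":0,"az":0,"fingers":-1},{"dx":-0.017,"dy":0,"dz":0.0325,"ax":0,"ay":0,"az":0,"fingers":-1},{"dx":-0.017,"dy":0,"dz":0.0335,"ax":0,"ay":0,"az":0,"fingers":-1},{"dx":-0.017,"dy":0,"dz":0.0335,"ax":0,"ay":0,"az":0,"fingers":-1}]'
```

```text
time: 26.6
tool_pos: [0.4847, 0.2735, 0.0803]
tcp_rot: [-0.115, -3.135, 0.002]
wrist_force: [1.7, 0.7, 1.6]
width: -0.003
```

Now I'll retreat up and away toward the right, then check.

```bash
python3 -m inch '[{"dx":0,"dy":0,"dz":-0.05,"ax":0,"ay":0,"az":0,"fingers":-1},{"dx":0,"dy":0,"dz":-0.11,"ax":0,"ay":0,"az":0,"fingers":-1},{"dx":0,"dy":0,"dz":-0.16,"ax":0,"ay":0,"az":0,"fingers":-1},{"dx":0,"dy":-0.2,"dz":-0.16,"ax":0,"ay":0,"az":0,"fingers":-1},{"dx":0,"dy":-0.3,"dz":-0.16,"ax":0,"ay":0,"az":0,"fingers":-1},{"dx":0,"dy":-0.4,"dz":-0.16,"ax":0,"ay":0,"az":0,"fingers":-1},{"dx":0,"dy":-0.55,"dz":-0.16,"ax":0,"ay":0,"az":0,"fingers":-1},{"dx":0,"dy":-0.55,"dz":-0.16,"ax":0,"ay":0,"az":0,"fingers":-1},{"dx":0,"dy":-0.55,"dz":-0.16,"ax":0,"ay":0,"az":0,"fingers":-1},{"dx":0,"dy":-0.55,"dz":-0.16,"ax":0,"ay":0,"az":0,"fingers":-1},{"dx":0,"dy":-0.55,"dz":-0.16,"ax":0,"ay":0,"az":0,"fingers":-1},{"dx":0,"dy":-0.55,"dz":-0.16,"ax":0,"ay":0,"az":0,"fingers":-1}]'
python3 -c "
from h import *
for c in ('scene','top'):
    im,W=shot(c,'f_'+c)
    k=(np.hypot(W[...,0]-.53,W[...,1]-.27)<.13)&(W[...,0]>.47)
    w=W[k&(abs(W[...,2]-.067)<.006)]
    print(c,cv2.minAreaRect((w[:,:2]*1000).astype(np.float32)))
    A=np.c_[w[:,:2]-[.53,.27],np.ones(len(w))]; print('plane',np.linalg.lstsq(A,w[:,2],rcond=None)[0])
    d=W-[.4462,.2763,0]; a=d[...,0]*.9976-d[...,1]*.069; b=d[...,0]*.069+d[...,1]*.9976
    for lo,hi in ((.005,.03),(.03,.062)):
        w=W[(a>lo)&(a<hi)&(abs(b)<.008)]; print('clamp z',np.median(w[:,2]),w[:,2].max())
    print('A',head(W,(.449,.063),0))
cv2.imwrite('pics/f_c.png',cv2.resize(im[120:400,90:510],None,fx=1.8,fy=1.8))
print(bot.read_state()['tool_pos'])"
```

```text
time: 28.1
tool_pos: [0.4436, -0.2764, 0.2403]
tcp_rot: [-0.117, -3.133, -0.0]
wrist_force: [1.4, 0.1, 0.2]
width: -0.001
scene ((532.7355346679688, 269.6449279785156), (188.916748046875, 137.7005157470703), 86.18173217773438)
plane [-0.00532823  0.00073444  0.06622266]
clamp z 0.07882553900014201 0.08072881959011868
clamp z 0.07893458857500445 0.08126715818185051
A (array([0.4488, 0.063 ]), array([0.4514, 0.0618]), 130, np.float64(0.0494))
top ((531.1411743164062, 270.6653747558594), (187.79159545898438, 135.01280212402344), 85.84275817871094)
plane [-0.00093842 -0.0002043   0.06625626]
clamp z 0.07896913807835276 0.0826427674681523
clamp z 0.07929871920724438 0.08281982346772289
A (array([0.449 , 0.0634]), array([0.4487, 0.0635]), 136, np.float64(0.0509))
[ 0.4435437  -0.27849146  0.24020198]
```

View pics/f_c.png

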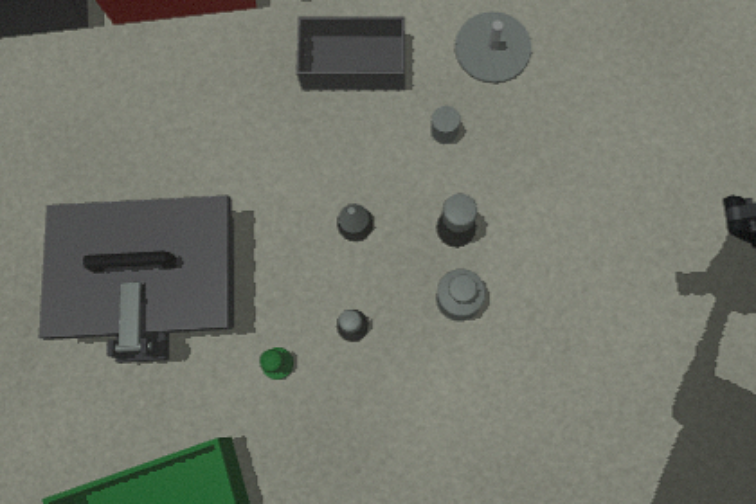

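The lid is square and level. The clamp lies flat on it, at the same height along its length, so its angle is about 0. Conductor A still stands at crop (352,325) and the bystanders haven't moved. I'm handing in.

```bash
python3 -c "
from workcell import bot
print(bot.finish_job())"
```

```text
the job is handed in; nothing more can be done
None
```

I handed the job in at about 28 s of the 72 s allowed; the system reports no verdict. I stood the conductor from the lid and one bench conductor in the case beside the one already there. Then I put the lid on and pushed the clamp down with the shut fingers.

Last checks:
- **Conductors:** all three in the case stood upright before the lid went on (head tops about 55 mm against 53 mm expected). I could not see them afterwards. The fourth stands on the bench, unmoved.
- **Lid:** it is level to within about 0.005 rad. The plate top measures 66.2 mm against 67 mm expected, so it is fully down. It sits within about 2 mm and 0.01 rad of square with the case; the two cameras differ by about 1–2 mm.
- **Clamp:** the arm measures 79 mm high both near the pivot and near the tip, so its angle is about 0.
- **Rest of the scene:** by eye in the last picture the bystanders are where they were, and the gripper is clear of everything. No wrist reading went above a few newtons.

No check failed. Two early close-up crops were not saved because of script errors, and I repeated those views.

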